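Take the combination lock off the feeder's isolator box

TASK

The bowl feeder's isolator box is locked off with a brass combination lock: turn its dial click by click until the white pointer stands at the green mark, then pull the shackle fully open so that its bow slides out from under the hasp's lip. Lift the opened lock off the hasp and present it: finish while still gripping it, held still and level with the dial up, a good 15 cm straight above the box. Leave the pan, trays and other things around it where they are.

Things in the scene. Friction and masses are not known exactly. Their poses are not given: they have to be found in the camera images.
- isolator: Grey steel box fixed to the table, 260 x 200 x 50 mm high, with a dark plate on top (53 mm high) that carries the lock rest and the hasp. Origin: centre of the underside; z up. The lock lies at x = -45 mm, y = 0 in this frame, with the same axes.
- lock_rest (a point): Top of the small steel block on which the lock lies, 61 mm above the table; axes and x, y as the lock's at the start. Two cheeks stand beside the lock body's rear (x -30 to -18 mm, y 27.5 to 32.5 mm either side, 10 mm above the rest) and keep it from turning.
- hasp_lip (a point): End of the hasp's lip, at x = 84 mm, z = 27 mm (its top) from the lock rest. The hasp is a steel bridge 20 mm wide (y -10 to 10) along x 32.5 to 84 mm from the lock rest, on two uprights (x 32.5 to 38.5 and 60.5 to 69.5) that stand inside the shackle. Its end beyond x = 69.5 is a lip over the shut shackle's bow, underside at z = 21 mm
- lock: Brass combination lock lying loose on the rest, dial up: body 60 (x) x 52 (y) x 30 mm (z), in all about 0.3 to 0.5 kg. Origin: centre of the body's underside. x points to the shackle's bow, z up out of the dial face. The body can be gripped across its width (y) at x = 0; dial top at z = 57 mm. Green opening mark on its top at the -x edge, black ticks 20 degrees apart
- dial (a joint): Dial angle (rad), positive counter-clockwise from above, range -1.2 to 1.9. 0: pointer at the green mark, the only place where the shackle comes free (within 0.09). A click every 20 degrees (0.349 rad), one at 0; let go, the dial drops into the nearest click (0.1 Nm turns it over one). Starts two to four clicks counter-clockwise of the mark: turn clockwise
- dial_grip (a point): Black dial on the lock's top, its axis through the lock's origin: disc 40 mm across (top 38.5 mm above the lock's underside) and on it a grip bar 36 long x 10 wide x 18 mm high (top at 56.5 mm), white pointer line on one half. This point lies on the axis, 48 mm above the underside, and turns with the dial: the bar lies along its x, the pointer towards its -x
- shackle (a joint): How far the shackle is drawn out (m): 0 shut, 0.022 fully open (end stop). Slides along the lock's +x with about 3 N of friction and stays where it is left; off the mark it is blocked after 1.5 mm. From about 0.018 the bow is clear of the lip and the lock can be lifted straight up
- shackle_legs (a point): U-shaped steel shackle, round bar 8 mm thick, level, 15 mm above the lock's underside (23 mm above the dark plate). Legs along the lock's x at y = -20 and 20 mm (48 mm over the outsides), bare from x = 30 to 68 mm when shut. This point: midway between the legs at x = 51 mm when shut, moves with the shackle. The legs can be gripped together from above, across y
- shackle_bow (a point): Middle of the shackle's cross bar (bow), at x = 76 mm, y = 0, z = 15 mm in the lock's frame when shut; moves with the shackle.
- red_pan: Bystander: red plastic pan, 150 mm across, 70 mm high, with a handle; origin under its centre.
- green_tray: Bystander: black tray 130 x 200 mm full of upright bright green tubes, 80 mm high; origin under its centre.
- blue_bin: Bystander: open blue bin 90 x 150 x 55 mm; origin under its centre.
- loose_tube: Bystander: green tube 70 mm long lying on the table; origin under its middle.
- cap_jar: Bystander: clear jar with white cap, 60 mm across, 85 mm high; origin under its centre.
- screwdriver: Bystander: screwdriver 190 mm long lying on the table; origin under its middle.
- steel_nut: Bystander: steel nut 24 mm across, 10 mm high, lying on a rear corner of the isolator box (x = -108, y = 78 mm in its frame); origin under its centre.
There are look-alikes about, which are no part of the job. What is shaped like the lock but pink or turquoise is not meant.

How it is judged:
By the outcome, as a careful person would: the job done as asked, in the order asked, and still so for the second after the job is handed in, while the arm keeps its last pose, push and grip.
It also fails if it takes over 58 s, if anything falls off the work surface, if the arm or the gripper's body presses on something with over 40 N, if the wrist force passes 120 N, or if a joint passes its speed limit or range.

ROBOT

A 6-joint arm with a two-finger parallel gripper is mounted at the origin on the work surface. World frame = base frame: x ahead of the robot, y to its left, z up, the work surface at z = 0. Lengths are in m, angles in rad, forces in N, time in s.
With the tool pointing down it reaches from about 0.35 to 0.775 m from the base axis. Payload 5.5 kg.
Tool frame: the origin (TCP) lies between the finger pads; the fingertips stand 19 mm ahead of it and the grasp point (between the pads) is the TCP (env.tcp_to_tips is the distance from the TCP to the fingertips, in m); z points along the fingers, y is the direction in which the jaws open and shut (so a half turn about z gives the same grasp; the last joint's range is limited). The gripper opens to 85 mm and grips with 20 to 120 N. Pads are 22 mm wide; open, the fingers measure 114 mm over their backs; the gripper's body (76 mm by 85 mm) begins 54 mm behind the grasp point. The pads swing forward as they close: fully open they stand 13 mm farther back than shut.
Start: joints at [0.971, 0.313, 0.046, 1.304, 0, 1.431], TCP at [0.255, 0.515, 0.25] pointing down, gripper open.
Joint ranges: [-2.76, 2.76], [-0.86, 1.69], [-1.03, 1.26], [-2.2, 2.34], [-1.47, 1.5], [-3.14, 3.14]. Speed limits (rad/s): [2.57, 2.57, 3.14, 3.14, 3.14, 3.14].

INTERFACE

Orientations are given as a unit quaternion [w, x, y, z].
In Python, from workcell import env, eyes, job gives the robot as it stands. The module is installed in compiled form; this text tells all that it offers.
- The arm moves only by the tool move_arm, never from a script. Its argument "commands" is a list of rows, each a list of 3 entries, a list of its own where there are three numbers: the shift along the world's x, y, z as a fraction of full scale, then the turn, a rotation vector about the world's x, y, z as a fraction of full scale, then the gripper command: -1 is shut, 1 is fully open, values between are in proportion. In form: [[[x, y, z], [wx, wy, wz], gripper], ...]. A call has 1 to 5 rows; each row shifts and turns the commanded pose from where the row before left it; what a row does not reach is not made up. Full scale, the value 1, is 0.04 m for a shift and 8 degrees for a turn. A row lasts 1/10 s, in which the tool goes at most 50 mm and 8.59 degrees, less where a joint would pass 70% of its speed; a pose out of reach is approached as far as the arm can. A call with a number of a shift or a turn outside -1 to 1 is refused whole. A call with a gripper value outside its range is refused whole. The fingers move at their own pace and stop on an object; "newtons" is the grip in N (left out, the last holds). Time passes only in rows, so rows that do not move let the fingers close. It gives the time, the measured TCP pose, the force and the opening at its end, in the units of the state.
- env.get_state(): the state, without advancing time (a new reading comes with each control period).
- eyes.read_camera(name): name is "side" or "top" or "wrist"; returns a dict with "frame" (384x512x3 uint8, red, green, blue), "mtx" (3x3 intrinsics, pixels), "camera_from_world" (4x4, takes a point from world to camera coordinates); the wrist camera has in their place "mount" (4x4, takes a point from camera to tool coordinates, whose origin is the TCP and whose axes are the flange's). Camera axes: x right, y down, z forward; pixel columns grow to the right and rows downward; lengths in m; the calibration is good to about 2 mm. A picture is of the moment at which its call begins: read the wrist's pose just before it. There is no depth.
- job.hand_in(): hands the job in, once; it reports no verdict.
The state is a dict: "clock": time; "joint_pos": joint angles; "qvel": joint speeds; "tau": joint torques, N m; "tcp_pos": TCP position; "orientation": TCP orientation; "wrist_force": force on the tool from outside, world axes, zero at the start; "ft_torque": the same for the moment, N m; "finger_gap": finger opening in m.
Only numpy, scipy, OpenCV 4.12 (cv2) and the standard library are available. Lean on these libraries where they do the work, as an engineer would, in place of code of your own. Each camera call takes 0.05 s, during which the arm holds its last target.

## Working session

There is one attempt and no reset: what is moved stays moved. The work goes in short steps, Python scripts to look and compute and a tool call to move; the robot and the scene stay as the last step left them, time stands still between calls to the robot, and variables do not carry over. Pictures are saved under pics/ and viewed, and the job is handed in when it is done.

Besides the shell and the picture viewer there is one more tool, called after "Request:" by a JSON object that holds its "name" and its "arguments". move_arm: Moves the arm, as the interface text tells. Its arguments: {"type":"object","properties":{"commands":{"type":"array","items":{"type":"array"}},"newtons":{"type":"number"}},"required":["commands"]}

```bash
mkdir -p pics; ls; python3 - <<'E'
from workcell import env, eyes, job
import cv2
s=env.get_state(); print(s)
for n in ("side","top","wrist"):
    r=eyes.read_camera(n); cv2.imwrite(f"pics/{n}0.png",r["frame"][:,:,::-1]); print(n,r["mtx"].tolist(), (r.get("camera_from_world") if "camera_from_world" in r else r["mount"]).tolist())
E
```

```text
pics
{'clock': 0.0, 'joint_pos': array([9.71405044e-01, 3.13987819e-01, 4.49964191e-02, 1.30359405e+00,
       1.01338241e-05, 1.43120812e+00]), 'qvel': array([ 0.00163078, -0.00010034,  0.00176089, -0.00155643,  0.00053116,
        0.00075467]), 'tau': array([-2.52114049e-03, -4.80631399e+01,  2.98531365e+01,  1.95416354e-02,
       -2.95587870e-04, -1.23830213e-05]), 'tcp_pos': array([0.25490332, 0.5148921 , 0.24942312]), 'orientation': array([-3.27786339e-04,  2.27881566e-01,  9.73688447e-01, -8.32358590e-04]), 'wrist_force': array([-0.22835382,  0.322678  ,  0.37139862]), 'ft_torque': array([-0.00906525,  0.04119463, -0.03093558]), 'finger_gap': 0.08570169154537571}
side [[392.1384293469867, 0.0, 253.34177132163762], [0.0, 392.1384293469867, 191.40208091605422], [0.0, 0.0, 1.0]] [[0.9835263850435045, -0.17902942737329428, 0.02498627738671718, -0.5320908891034818], [-0.06488324362965638, -0.47865030766260935, -0.875604960967321, 0.128202301505459], [0.16871874412569068, 0.859559391263268, -0.482381216748507, 1.2162684589976949], [0.0, 0.0, 0.0, 1.0]]
top [[465.4777998242857, 0.0, 256.24157037567477], [0.0, 465.4777998242857, 192.67214951927264], [0.0, 0.0, 1.0]] [[-0.0019583580095248855, -0.9999927299503313, 0.003271831351238048, -0.010307532997580027], [-0.987119149616463, 0.0014097133500174097, -0.1599806149780101, 0.537787290370536], [0.15997483956665828, -0.003542986699833468, -0.987114733934646, 1.4708043299215428], [0.0, 0.0, 0.0, 1.0]]
wrist [[287.6216520196255, 0.0, 258.16655300362953], [0.0, 287.6216520196255, 189.30799131861846], [0.0, 0.0, 1.0]] [[0.00100975963255537, -0.9651340912863559, -0.26175401854096536, 0.06707659208596595], [0.9999988774136046, 0.001264328108883317, -0.0008041429988925929, 0.0005078995995181357], [0.0011070487857549928, -0.2617529127083262, 0.9651342845074422, -0.12461821435519782], [0.0, 0.0, 0.0, 1.0]]
```

View pics/top0.png

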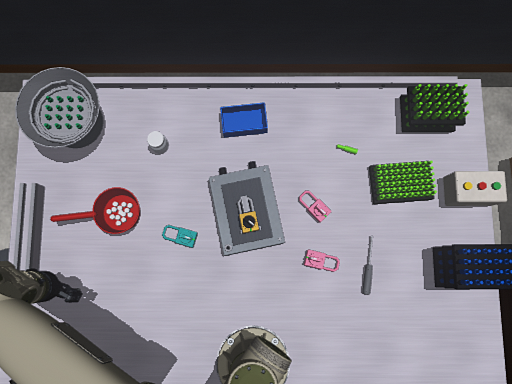

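View pics/side0.png

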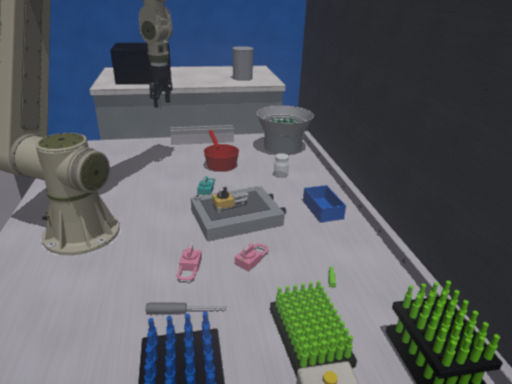

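View pics/wrist0.png

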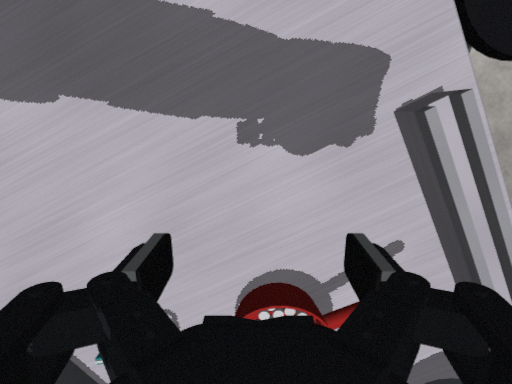

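Candidates: the brass lock on the box at top-image (249,217), a turquoise one at (180,236), and pink ones at (315,207) and (321,261). By the description it is the brass one on the grey box, so I'll check that in a close crop.

```bash
python3 - <<'E'
import cv2
i=cv2.imread("pics/top0.png")[155:260,200:295]
cv2.imwrite("pics/topc.png",cv2.resize(i,None,fx=5.5,fy=5.5,interpolation=cv2.INTER_CUBIC))
i=cv2.imread("pics/side0.png")[175:245,180:300]
cv2.imwrite("pics/sidec.png",cv2.resize(i,None,fx=6,fy=6,interpolation=cv2.INTER_CUBIC))
E
```

```text
(no output)
```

View pics/topc.png

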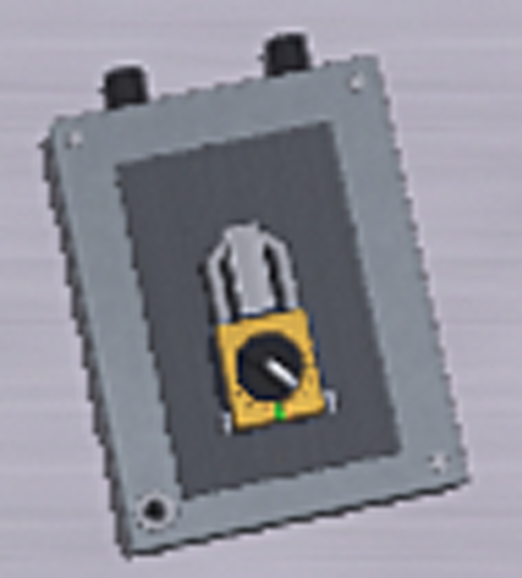

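View pics/sidec.png

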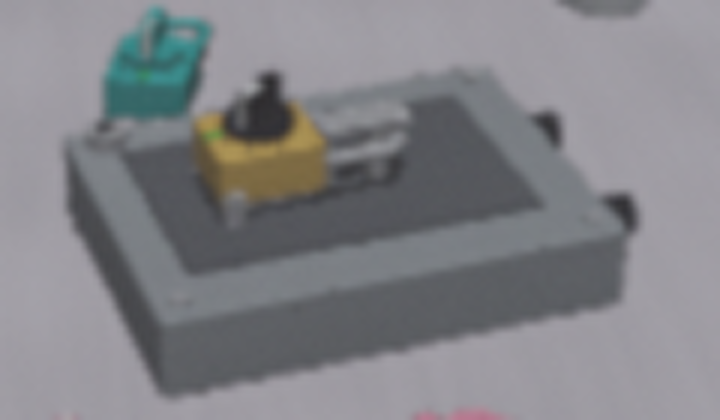

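```bash
cat > h.py <<'E'
import numpy as np, cv2
from scipy.optimize import least_squares
from scipy.spatial.transform import Rotation as R
from workcell import env, eyes, job
def cam(n):
    s=env.get_state(); r=eyes.read_camera(n)
    if n=="wrist":
        q=s["orientation"]; T=np.eye(4); T[:3,:3]=R.from_quat([q[1],q[2],q[3],q[0]]).as_matrix(); T[:3,3]=s["tcp_pos"]
        r["camera_from_world"]=np.linalg.inv(T@r["mount"])
    return r
def proj(r,P):
    P=np.atleast_2d(P); p=P@r["camera_from_world"][:3,:3].T+r["camera_from_world"][:3,3]
    p=p@r["mtx"].T; return p[:,:2]/p[:,2:]
def pix2z(r,uv,z):
    M=r["camera_from_world"]; d=M[:3,:3].T@np.linalg.inv(r["mtx"])@np.array([uv[0],uv[1],1.]); c=-M[:3,:3].T@M[:3,3]
    return c+d*(z-c[2])/d[2]
def w(pose,P):  # pose x,y,yaw
    P=np.atleast_2d(np.array(P,float)); c,s=np.cos(pose[2]),np.sin(pose[2])
    return np.c_[pose[0]+c*P[:,0]-s*P[:,1],pose[1]+s*P[:,0]+c*P[:,1],P[:,2]]
def fit(r,loc,uv,x0):
    f=lambda p:(proj(r,w(p,loc))-uv).ravel()
    o=least_squares(f,x0); return o.x,f(o.x).reshape(-1,2)
E
python3 - <<'E'
from h import *
r=cam("top")
k=lambda L:np.array(L)/5.5+[200,155]
uv=k([(52,125),(375,57),(467,480),(125,552)])
loc=[(.13,.1,.05),(.13,-.1,.05),(-.13,-.1,.05),(-.13,.1,.05)]
p,e=fit(r,loc,uv,[.5,0,0]); print(p,e.round(1))
lk=w(p,[[-.045,0,.061]]); print("lock",lk, np.hypot(*lk[0,:2]))
print("body px", (proj(r,w(p,[[-.045+a,b,.091] for a,b in((.03,.026),(.03,-.026),(-.03,-.026),(-.03,.026))]))-[200,155])*5.5)
# pointer tip crop px (272,365)->(298,385)
a=pix2z(r,k([(270,364)])[0],.1175);b=pix2z(r,k([(298,385)])[0],.1175);d=b-a
ang=np.arctan2(d[1],d[0])-p[2]-np.pi; print("dial",np.degrees((ang+np.pi)%(2*np.pi)-np.pi), a,b)
E
```

```text
[0.48148251 0.02098557 0.19754624] [[-1.1 -1. ]
 [ 0.3 -0.4]
 [ 0.1  0.9]
 [ 0.6  0.4]]
lock [[0.43735771 0.01215369 0.061     ]] 0.43752654710990346
body px [[213.50143052 326.10763655]
 [303.20954767 308.12535395]
 [324.20643581 411.4914169 ]
 [233.94307443 429.71996556]]
dial 41.67597887892123 [0.43737577 0.0111074  0.1175    ] [ 0.42564241 -0.0044602   0.1175    ]
```

The top crop shows the brass lock with green mark at crop (280,410), pointer going down-right to (298,385), which reads about +40°, i.e. two clicks. The predicted body corners agree with the picture. Next I go above it.

Request:
{"name": "move_arm", "arguments": {"commands": [[[0.3, -0.84, 0], [0, 0, 0.65], 1], [[0.3, -0.84, 0], [0, 0, 0.65], 1], [[0.3, -0.84, 0], [0, 0, 0.65], 1], [[0.3, -0.84, 0], [0, 0, 0.65], 1], [[0.3, -0.84, 0], [0, 0, 0.65], 1]]}}

```text
clock: 0.7
tcp_pos: [0.3153, 0.346, 0.2502]
orientation: [-0.0, 0.001, 1.0, -0.0]
wrist_force: [0.2, 0.6, 0.7]
finger_gap: 0.0849
```

Request:
{"name": "move_arm", "arguments": {"commands": [[[0.3, -0.84, 0], [0, 0, 0.65], 1], [[0.3, -0.84, 0], [0, 0, 0.65], 1], [[0.3, -0.84, 0], [0, 0, 0.65], 1], [[0.3, -0.84, 0], [0, 0, 0.65], 1], [[0.3, -0.84, 0], [0, 0, 0.65], 1]]}}

```text
clock: 1.2
tcp_pos: [0.3753, 0.178, 0.2504]
orientation: [0.0, -0.224, 0.975, 0.0]
wrist_force: [-0.3, -0.1, -0.8]
finger_gap: 0.0856
```

Request:
{"name": "move_arm", "arguments": {"commands": [[[0.3, -0.84, 0], [0, 0, 0.65], 1], [[0.3, -0.84, 0], [0, 0, 0.65], 1], [[0.3, -0.84, 0], [0, 0, 0.65], 1], [[0.3, -0.8, 0], [0, 0, 0.65], 1], [[0.3, -0.8, 0], [0, 0, 0.65], 1]]}}

```text
clock: 1.7
tcp_pos: [0.4354, 0.013, 0.2503]
orientation: [0.0, -0.437, 0.899, 0.0]
wrist_force: [0.7, 0.2, -0.1]
finger_gap: 0.0856
```

Request:
{"name": "move_arm", "arguments": {"commands": [[[0, 0, 0], [0, 0, 0], 1], [[0, 0, 0], [0, 0, 0], 1]]}}

```text
clock: 1.9
tcp_pos: [0.435, 0.014, 0.2501]
orientation: [-0.0, -0.434, 0.901, 0.0]
wrist_force: [-1.0, 0.6, -0.1]
finger_gap: 0.0855
```

```bash
python3 - <<'E'
from h import *
r=cam("wrist"); cv2.imwrite("pics/w1.png",r["frame"][:,:,::-1])
s=env.get_state(); print(s["clock"],s["tcp_pos"],s["orientation"],s["joint_pos"])
p=[.4815,.0210,.1975]
print(proj(r,w(p,[[-.045,0,.1175],[-.045-.03,0,.091],[-.045+.03,.026,.091],[-.045+.03,-.026,.091],[-.045-.03,-.026,.091],[-.045-.03,.026,.091]])).round(1))
E
```

```text
1.95 [0.43476638 0.01467496 0.25011322] [-3.17699763e-04 -4.35038994e-01  9.00411444e-01  4.51243178e-04] [-1.51466834e-01  4.33168204e-02 -2.84969181e-01  1.24354492e+00
  3.84478921e-04 -1.05163035e+00]
[[253.7 185.6]
 [273.5 156.5]
 [254.6 216. ]
 [215.5 184.9]
 [253.4 139.4]
 [293.  173.1]]
```

View pics/w1.png

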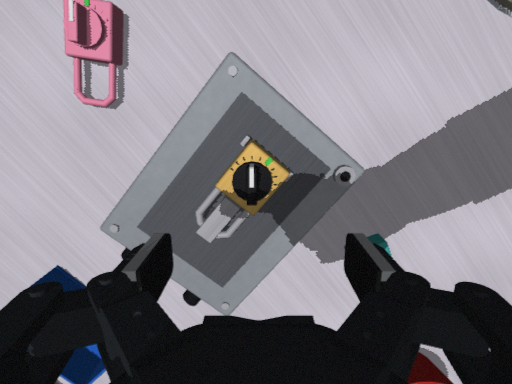

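```bash
python3 - <<'E'
import cv2
i=cv2.imread("pics/w1.png")[125:245,185:305]
cv2.imwrite("pics/w1c.png",cv2.resize(i,None,fx=5,fy=5,interpolation=cv2.INTER_CUBIC))
E
```

```text
(no output)
```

View pics/w1c.png

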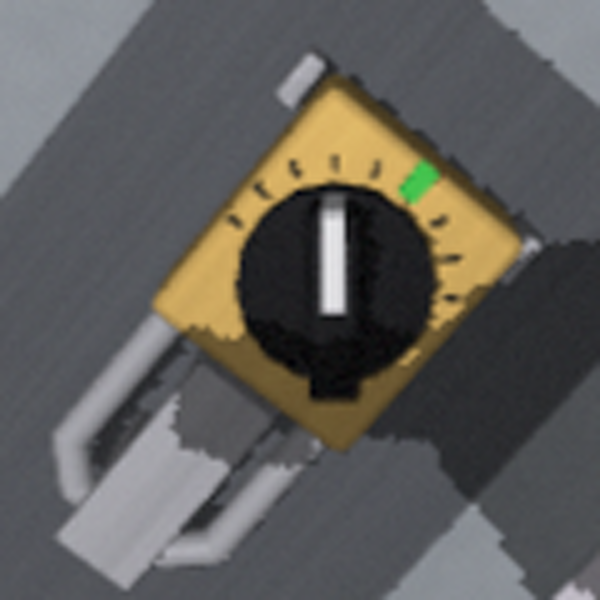

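```bash
python3 - <<'E'
from h import *
r=cam("wrist"); s=env.get_state()
uv=np.array([(335,80),(525,245),(343,450),(153,305),(418,183)])/5+[185,125]
z=.091
loc=[(-.03,-.026,z),(-.03,.026,z),(.03,.026,z),(.03,-.026,z),(-.027,0,z)]
p,e=fit(r,loc,uv,[.437,.012,.2]); print(p,np.degrees(p[2]),e.round(1))
k=lambda a:np.array(a)/5+[185,125]
c=pix2z(r,k((334,298)),.1175); print("bar mid", c)  # bar far end ~195, near end ~400
a=pix2z(r,k((332,315)),.1175);b=pix2z(r,k((333,205)),.1175);d=b-a
print("pointer root",a,"dial deg",np.degrees(np.arctan2(d[1],d[0])-p[2])+180)
q=s["orientation"];m=R.from_quat([q[1],q[2],q[3],q[0]]).as_matrix();print(s["tcp_pos"],"y yaw",np.degrees(np.arctan2(m[1,1],m[0,1])),m.round(4).tolist())
E
```

```text
[0.43913894 0.01275967 0.20452596] 11.718474433696581 [[-0.5 -0.3]
 [ 1.3  0.1]
 [-0.3  2. ]
 [-1.6  0.3]
 [ 1.1 -1.7]]
bar mid [0.43790181 0.01104996 0.1175    ]
pointer root [0.44022065 0.01335259 0.1175    ] dial deg 39.05951394246054
[0.43463973 0.01509052 0.25015118] y yaw 141.64260629150294 [[-0.6206, -0.7842, -0.0009], [-0.7842, 0.6206, 0.0005], [0.0002, 0.001, -1.0]]
```

The crop shows the pointer two ticks counter-clockwise of the green mark, and it measures 39°. Lock is at about (0.438, 0.012) with yaw 11.6°. The tool yaw already suits the bar, so I go down.

Request:
{"name": "move_arm", "arguments": {"commands": [[[0.08, -0.07, -0.75], [0, 0, 0], 0], [[0, 0, -0.75], [0, 0, 0], 0], [[0, 0, -0.75], [0, 0, 0], 0], [[0, 0, -0.45], [0, 0, 0], 0], [[0, 0, 0], [0, 0, 0], 0]]}}

```text
clock: 2.5
tcp_pos: [0.4358, 0.0133, 0.1401]
orientation: [-0.002, -0.436, 0.9, 0.002]
wrist_force: [-0.5, -0.4, -0.2]
finger_gap: 0.043
```

Request:
{"name": "move_arm", "arguments": {"commands": [[[0, 0, 0], [0, 0, 0], 0], [[0, 0, 0], [0, 0, 0], 0]]}}

```text
clock: 2.7
tcp_pos: [0.4393, 0.0121, 0.1437]
orientation: [0.001, -0.436, 0.9, -0.001]
wrist_force: [-0.2, 0.4, -0.4]
finger_gap: 0.0426
```

```bash
python3 - <<'E'
from h import *
r=cam("wrist"); cv2.imwrite("pics/w2.png",r["frame"][:,:,::-1])
s=env.get_state(); print(s["clock"],s["tcp_pos"],s["wrist_force"])
print(proj(r,[s["tcp_pos"]-[0,0,.005]]))
E
```

```text
2.75 [0.43936906 0.0119449  0.14371319] [-0.04749385 -0.2581298   0.0951413 ]
[[255.89065912 249.49860505]]
```

View pics/w2.png

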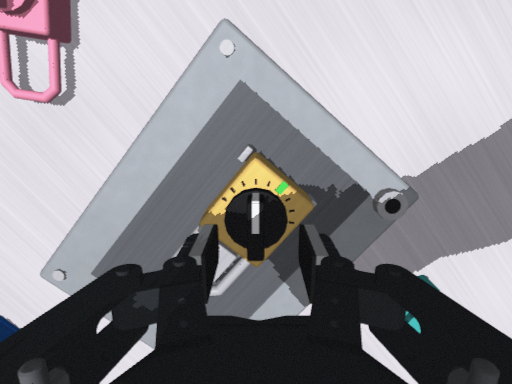

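```bash
python3 - <<'E'
from h import *
r=cam("wrist"); i=r["frame"][:,:,::-1][140:300,190:330]
s=env.get_state(); print(s["clock"],s["tcp_pos"],s["orientation"])
t=s["tcp_pos"].copy();t[2]=.1175
print(proj(r,[t,[.438,.012,.1175]]))
cv2.imwrite("pics/w2c.png",cv2.resize(i,None,fx=3.75,fy=3.75,interpolation=cv2.INTER_CUBIC))
E
```

```text
2.8 [0.43937493 0.01182273 0.14365476] [ 1.05306134e-03 -4.35843611e-01  9.00021538e-01 -6.84503159e-04]
[[256.41378698 232.00700826]
 [258.51572219 230.84230993]]
```

View pics/w2c.png

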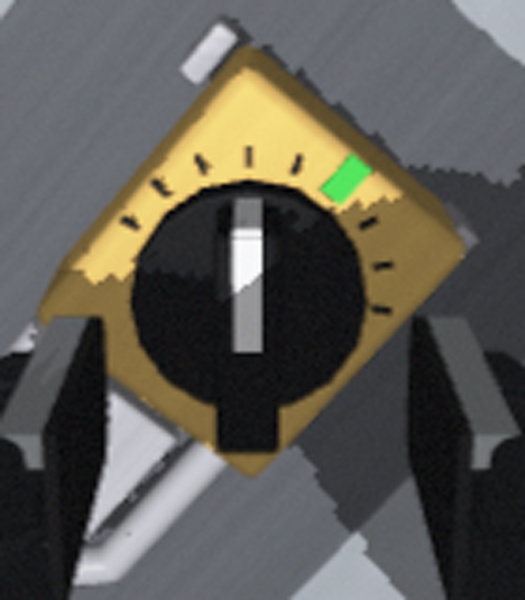

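The bar middle is at about (256,231) and the TCP projects to (256.4,232), so it is aligned. I lower onto the bar and close.

Request:
{"name": "move_arm", "arguments": {"commands": [[[0, 0, -0.54], [0, 0, 0], 0], [[0, 0, 0], [0, 0, 0], -0.4], [[0, 0, 0], [0, 0, 0], -1], [[0, 0, 0], [0, 0, 0], -1], [[0, 0, 0], [0, 0, 0], -1]], "newtons": 35}}

```text
clock: 3.3
tcp_pos: [0.4389, 0.0115, 0.1215]
orientation: [0.0, -0.436, 0.9, -0.0]
wrist_force: [0.5, -0.9, 0.7]
finger_gap: 0.0087
```

Request:
{"name": "move_arm", "arguments": {"commands": [[[0, 0, 0], [0, 0, 0], -1], [[0, 0, 0], [0, 0, 0], -1], [[0, 0, 0], [0, 0, 0], -1]]}}

```text
clock: 3.6
tcp_pos: [0.4389, 0.0114, 0.1214]
orientation: [0.0, -0.436, 0.9, -0.001]
wrist_force: [-0.5, -2.1, 5.5]
finger_gap: 0.0088
```

Request:
{"name": "move_arm", "arguments": {"commands": [[[0, 0, 0], [0, 0, -0.625], -1], [[0, 0, 0], [0, 0, -0.625], -1], [[0, 0, 0], [0, 0, -0.625], -1], [[0, 0, 0], [0, 0, -0.625], -1], [[0, 0, 0], [0, 0, 0], -1]]}}

```text
clock: 4.1
tcp_pos: [0.4388, 0.0114, 0.1214]
orientation: [0.0, -0.272, 0.962, -0.0]
wrist_force: [-1.3, -1.9, 5.9]
finger_gap: 0.0091
```

Request:
{"name": "move_arm", "arguments": {"commands": [[[0, 0, 0], [0, 0, -0.625], -1], [[0, 0, 0], [0, 0, -0.625], -1], [[0, 0, 0], [0, 0, -0.625], -1], [[0, 0, 0], [0, 0, -0.625], -1], [[0, 0, 0], [0, 0, 0], -1]]}}

```text
clock: 4.6
tcp_pos: [0.4389, 0.0112, 0.1214]
orientation: [0.001, -0.1, 0.995, -0.001]
wrist_force: [-1.2, -2.8, 5.2]
finger_gap: 0.009
```

Request:
{"name": "move_arm", "arguments": {"commands": [[[0, 0, 0], [0, 0, 0], -1], [[0, 0, 0], [0, 0, 0], -1], [[0, 0, 0], [0, 0, 0], -1]]}}

```text
clock: 4.9
tcp_pos: [0.4389, 0.0112, 0.1214]
orientation: [0.001, -0.101, 0.995, -0.001]
wrist_force: [-0.8, -2.7, 5.0]
finger_gap: 0.0084
```

```bash
python3 - <<'E'
from h import *
r=cam("wrist"); i=r["frame"][:,:,::-1][120:320,160:360]
s=env.get_state(); print(s["clock"],s["tcp_pos"],s["orientation"],s["wrist_force"],s["ft_torque"])
q=s["orientation"];m=R.from_quat([q[1],q[2],q[3],q[0]]).as_matrix();print("y yaw",np.degrees(np.arctan2(m[1,1],m[0,1])))
cv2.imwrite("pics/w3.png",cv2.resize(i,None,fx=3,fy=3,interpolation=cv2.INTER_CUBIC))
E
```

```text
4.95 [0.43890659 0.01114621 0.12138211] [ 5.32072558e-04 -1.01286996e-01  9.94856867e-01 -6.90270847e-04] [-1.51802962 -3.78437671  5.88320121] [-0.60902829  0.10712475 -0.0512705 ]
y yaw 101.6265378675779
```

View pics/w3.png

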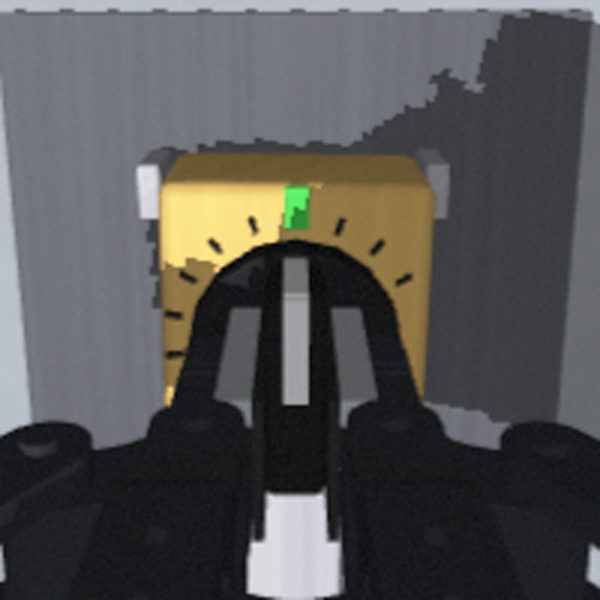

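The pointer lines up with the green mark at crop (296,205-300). I release, rise and move over the shackle legs.

Request:
{"name": "move_arm", "arguments": {"commands": [[[0, 0, 0], [0, 0, 0], 0.3], [[0, 0, 0], [0, 0, 0], 0.8], [[0, 0, 0.8], [0, 0, 0], 1], [[0, 0, 0.8], [0, 0, 0], 1], [[0.62, 0.12, 0], [0, 0, 0], 1]]}}

```text
clock: 5.45
tcp_pos: [0.4633, 0.0165, 0.1884]
orientation: [0.002, -0.101, 0.995, -0.0]
wrist_force: [0.7, 0.1, 0.3]
finger_gap: 0.08
```

Request:
{"name": "move_arm", "arguments": {"commands": [[[0.62, 0.13, 0], [0, 0, 0], 1], [[0, 0, 0], [0, 0, 0], 1], [[0, 0, 0], [0, 0, 0], 1], [[0, 0, 0], [0, 0, 0], 1]]}}

```text
clock: 5.85
tcp_pos: [0.4868, 0.0219, 0.1841]
orientation: [-0.001, -0.102, 0.995, 0.0]
wrist_force: [-1.1, 0.2, -0.6]
finger_gap: 0.0854
```

```bash
python3 - <<'E'
from h import *
r=cam("wrist"); i=r["frame"][:,:,::-1]
s=env.get_state(); print(s["clock"],s["tcp_pos"],s["orientation"],s["wrist_force"])
p=[.4385,.0117,np.radians(11.6)]
print(proj(r,w(p,[[.0,0,.1175],[.03,.024,.076],[.03,-.024,.076],[.051,0,.088],[.084,0,.088],[-.03,.026,.091],[-.03,-.026,.091]])).round(1))
cv2.imwrite("pics/w4.png",cv2.resize(i,None,fx=1.5,fy=1.5,interpolation=cv2.INTER_CUBIC))
E
```

```text
5.9 [0.48682885 0.02178329 0.18424332] [-8.32745665e-04 -1.01516846e-01  9.94833438e-01  2.59617021e-04] [0.23442931 0.28358048 0.15085704]
[[256.6 138.9]
 [285.9 171.2]
 [227.7 171.1]
 [256.7 199.8]
 [256.7 237.7]
 [292.9  93.5]
 [220.7  93.4]]
```

View pics/w4.png

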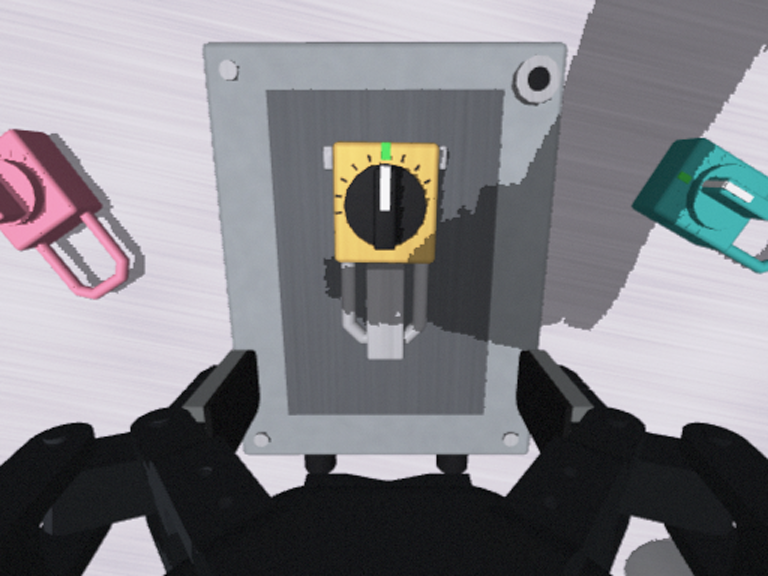

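Predictions and picture agree within about 3 px: dial centre (385,207), lip end (385,358). I go down on the legs.

Request:
{"name": "move_arm", "arguments": {"commands": [[[0.05, 0.01, -0.8], [0, 0, 0], 1], [[0, 0, -0.8], [0, 0, 0], 1], [[0, 0, -0.6], [0, 0, 0], 1], [[0, 0, -0.3], [0, 0, 0], 1], [[0, 0, -0.16], [0, 0, 0], 1]]}}

```text
clock: 6.4
tcp_pos: [0.4889, 0.0221, 0.0774]
orientation: [-0.001, -0.101, 0.995, 0.0]
wrist_force: [-0.8, -0.6, 1.0]
finger_gap: 0.0855
```

Request:
{"name": "move_arm", "arguments": {"commands": [[[0, 0, 0], [0, 0, 0], 0.6], [[0, 0, 0], [0, 0, 0], 0.3], [[0, 0, 0], [0, 0, 0], -0.2], [[0, 0, 0], [0, 0, 0], -0.5], [[0, 0, 0], [0, 0, 0], -0.5]], "newtons": 40}}

```text
clock: 6.9
tcp_pos: [0.4912, 0.0219, 0.0795]
orientation: [0.001, -0.102, 0.995, -0.0]
wrist_force: [-0.2, -0.9, 5.3]
finger_gap: 0.0466
```

```bash
python3 - <<'E'
from h import *
r=cam("wrist"); i=r["frame"][:,:,::-1]
s=env.get_state(); print(s["clock"],s["tcp_pos"],s["finger_gap"],s["wrist_force"])
cv2.imwrite("pics/w5.png",cv2.resize(i,None,fx=1.5,fy=1.5,interpolation=cv2.INTER_CUBIC))
E
```

```text
6.95 [0.49119048 0.02194324 0.0794573 ] 0.046106447210240875 [0.70986191 0.27166991 6.27501679]
```

View pics/w5.png

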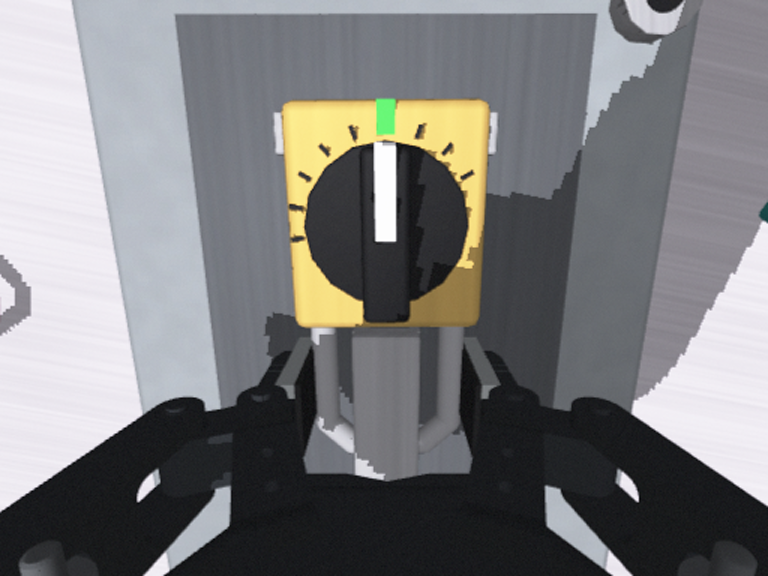

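The fingers hold both legs (gap 46 mm read) and the pointer stays on the green mark. Now I pull along the lock's +x.

Request:
{"name": "move_arm", "arguments": {"commands": [[[0.1, 0.02, 0], [0, 0, 0], -0.5], [[0.1, 0.02, 0], [0, 0, 0], -0.5], [[0.1, 0.02, 0], [0, 0, 0], -0.5], [[0.1, 0.02, 0], [0, 0, 0], -0.5], [[0, 0, 0], [0, 0, 0], -0.5]]}}

```text
clock: 7.45
tcp_pos: [0.5061, 0.0251, 0.0786]
orientation: [-0.0, -0.102, 0.995, -0.0]
wrist_force: [-0.8, -2.1, 5.0]
finger_gap: 0.0462
```

Request:
{"name": "move_arm", "arguments": {"commands": [[[0.08, 0.017, 0], [0, 0, 0], -0.5], [[0.08, 0.017, 0], [0, 0, 0], -0.5], [[0, 0, 0], [0, 0, 0], -0.5], [[0, 0, 0], [0, 0, 0], -0.5], [[0, 0, 0], [0, 0, 0], -0.5]]}}

```text
clock: 7.95
tcp_pos: [0.5128, 0.0266, 0.0785]
orientation: [0.0, -0.102, 0.995, -0.0]
wrist_force: [-0.3, -1.8, 4.1]
finger_gap: 0.0463
```

Request:
{"name": "move_arm", "arguments": {"commands": [[[0.05, 0.01, 0], [0, 0, 0], -0.5], [[0.05, 0.01, 0], [0, 0, 0], -0.5], [[0, 0, 0], [0, 0, 0], -0.5], [[0, 0, 0], [0, 0, 0], -0.5], [[0, 0, 0], [0, 0, 0], -0.5]]}}

```text
clock: 8.45
tcp_pos: [0.5155, 0.0278, 0.078]
orientation: [-0.001, -0.102, 0.995, 0.0]
wrist_force: [-4.7, -0.4, 4.4]
finger_gap: 0.0464
```

```bash
python3 - <<'E'
from h import *
r=cam("wrist"); i=r["frame"][:,:,::-1]
s=env.get_state(); print(s["clock"],s["tcp_pos"],s["finger_gap"],s["wrist_force"])
cv2.imwrite("pics/w6.png",cv2.resize(i,None,fx=1.5,fy=1.5,interpolation=cv2.INTER_CUBIC))
E
```

```text
8.5 [0.51552345 0.0277409  0.07799597] 0.04636725233276909 [-4.97164844 -0.43808367  4.63709562]
```

View pics/w6.png

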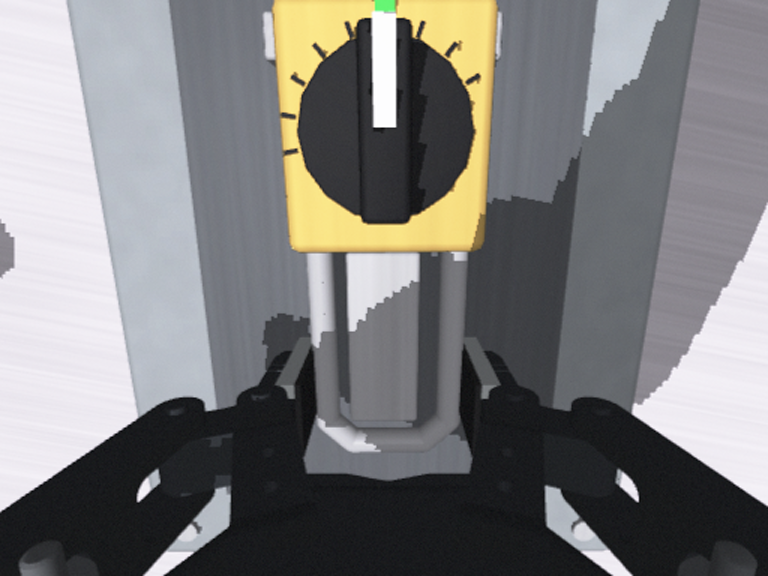

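The bow is now visible beyond the lip at (390,440). I pull a bit further to confirm the end stop.

Request:
{"name": "move_arm", "arguments": {"commands": [[[0.05, 0.01, 0], [0, 0, 0], -0.5], [[0.05, 0.01, 0], [0, 0, 0], -0.5], [[0, 0, 0], [0, 0, 0], -0.5], [[0, 0, 0], [0, 0, 0], -0.5], [[0, 0, 0], [0, 0, 0], -0.5]]}}

```text
clock: 9.0
tcp_pos: [0.5157, 0.0278, 0.0774]
orientation: [-0.005, -0.101, 0.995, -0.0]
wrist_force: [-14.1, -4.9, 11.3]
finger_gap: 0.0466
```

```bash
python3 - <<'E'
from h import *
r=cam("wrist"); i=r["frame"][:,:,::-1]
s=env.get_state(); print(s["clock"],s["tcp_pos"],s["finger_gap"],s["wrist_force"])
cv2.imwrite("pics/w7.png",cv2.resize(i,None,fx=1.5,fy=1.5,interpolation=cv2.INTER_CUBIC))
E
```

```text
9.05 [0.51572364 0.0278307  0.07741709] 0.046363131453971924 [-13.28636339  -4.66737909  10.75135593]
```

View pics/w7.png

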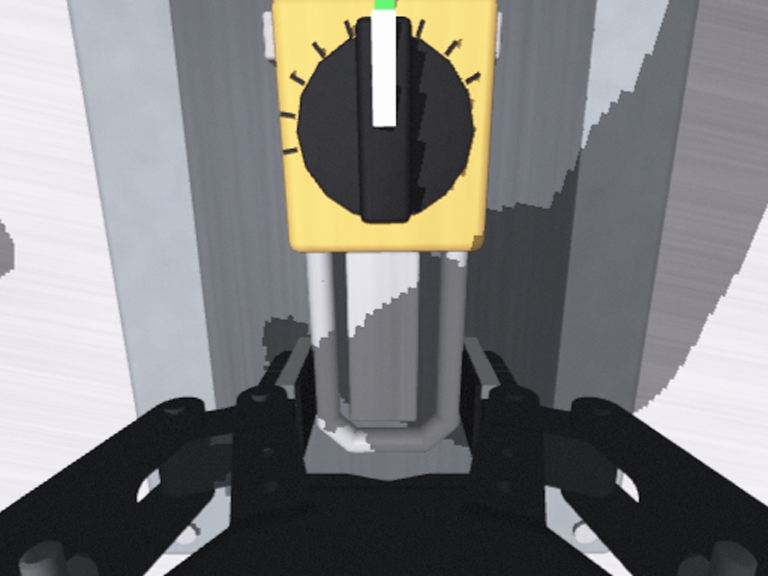

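The force rose to 14 N with no more travel, so this is the end stop. I ease off, release, rise and look.

Request:
{"name": "move_arm", "arguments": {"commands": [[[-0.06, -0.01, 0], [0, 0, 0], -0.5], [[0, 0, 0], [0, 0, 0], 0.5], [[0, 0, 0], [0, 0, 0], 1], [[0, 0, 0], [0, 0, 0], 1], [[0, 0, 0.6], [0, 0, 0], 1]]}}

```text
clock: 9.55
tcp_pos: [0.5163, 0.0282, 0.0999]
orientation: [-0.002, -0.102, 0.995, 0.001]
wrist_force: [-0.3, 0.3, -0.1]
finger_gap: 0.0855
```

Request:
{"name": "move_arm", "arguments": {"commands": [[[0, 0, 0.8], [0, 0, 0], 1], [[-0.2, -0.04, 0.9], [0, 0, 0], 1], [[-0.8, -0.16, 0.4], [0, 0, 0], 1], [[-0.7, -0.14, 0], [0, 0, 0], 1], [[0, 0, 0], [0, 0, 0], 1]]}}

```text
clock: 10.05
tcp_pos: [0.4476, 0.0144, 0.1869]
orientation: [-0.0, -0.101, 0.995, 0.0]
wrist_force: [0.8, -0.0, 0.1]
finger_gap: 0.0853
```

Request:
{"name": "move_arm", "arguments": {"commands": [[[0, 0, 0], [0, 0, 0], 1], [[0, 0, 0], [0, 0, 0], 1], [[0, 0, 0], [0, 0, 0], 1]]}}

```text
clock: 10.35
tcp_pos: [0.4509, 0.0143, 0.1861]
orientation: [0.0, -0.102, 0.995, 0.0]
wrist_force: [0.3, 0.0, 0.1]
finger_gap: 0.0853
```

```bash
python3 - <<'E'
from h import *
r=cam("wrist"); i=r["frame"][:,:,::-1]
s=env.get_state(); print(s["clock"],s["tcp_pos"],s["orientation"],s["wrist_force"])
p=[.441,.0122,np.radians(11.6)]
print((proj(r,w(p,[[.0,0,.1175],[.03,.026,.091],[.03,-.026,.091],[-.03,.026,.091],[-.03,-.026,.091],[.102,0,.076]]))-[156,40])*3.)
cv2.imwrite("pics/w8.png",cv2.resize(i[40:240,156:356],None,fx=3,fy=3,interpolation=cv2.INTER_CUBIC))
E
```

```text
10.4 [0.45075085 0.01434599 0.18601977] [-2.80737139e-05 -1.01656029e-01  9.94819602e-01  1.06566443e-04] [-0.03897824  0.18643287  0.60691518]
[[302.49459248 465.25934019]
 [398.45304967 543.99872903]
 [207.23135916 543.58858595]
 [405.56047524 322.6679258 ]
 [200.6383953  322.21027747]
 [302.80201645 743.0430844 ]]
```

View pics/w8.png

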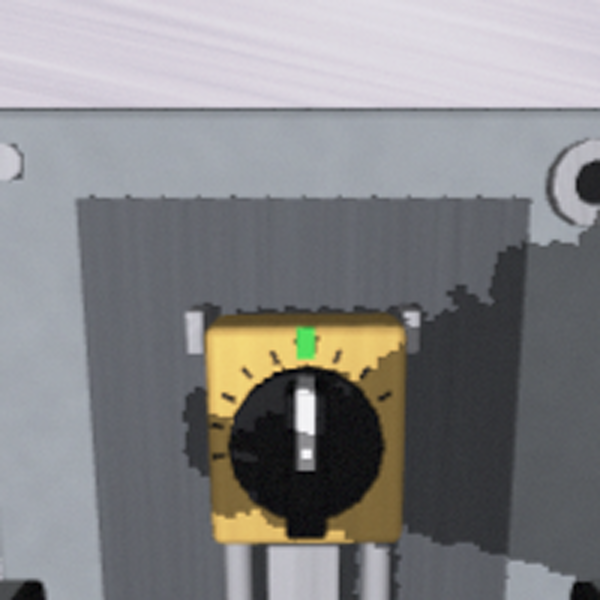

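Body edges match (front y≈543, rear ≈325), and the lock now sits about 2.5 mm forward at (0.441, 0.0127). I go down to grip the body.

Request:
{"name": "move_arm", "arguments": {"commands": [[[-0.2, -0.03, -0.8], [0, 0, 0], 1], [[0, 0, -0.8], [0, 0, 0], 1], [[0, 0, -0.6], [0, 0, 0], 1], [[0, 0, -0.3], [0, 0, 0], 1], [[0, 0, -0.2], [0, 0, 0], 1]]}}

```text
clock: 10.9
tcp_pos: [0.4416, 0.0133, 0.0768]
orientation: [-0.001, -0.102, 0.995, 0.0]
wrist_force: [-0.3, -0.1, -0.0]
finger_gap: 0.0852
```

Request:
{"name": "move_arm", "arguments": {"commands": [[[0, 0, 0], [0, 0, 0], 1], [[0, 0, 0], [0, 0, 0], 0.7], [[0, 0, 0], [0, 0, 0], 0.4], [[0, 0, 0], [0, 0, 0], 0], [[0, 0, 0], [0, 0, 0], -0.5]], "newtons": 60}}

```text
clock: 11.4
tcp_pos: [0.443, 0.0128, 0.0794]
orientation: [0.001, -0.102, 0.995, -0.0]
wrist_force: [-0.3, -2.2, 5.4]
finger_gap: 0.0511
```

Request:
{"name": "move_arm", "arguments": {"commands": [[[0, 0, 0], [0, 0, 0], -0.5], [[0, 0, 0], [0, 0, 0], -0.5], [[0, 0, 0], [0, 0, 0], -0.5]]}}

```text
clock: 11.7
tcp_pos: [0.443, 0.0129, 0.0794]
orientation: [0.001, -0.102, 0.995, -0.0]
wrist_force: [0.0, -0.7, 6.0]
finger_gap: 0.051
```

Request:
{"name": "move_arm", "arguments": {"commands": [[[-0.02, -0.005, 0.05], [0, 0, 0], -0.5], [[0, 0, 0.1], [0, 0, 0], -0.5], [[0, 0, 0.1], [0, 0, 0], -0.5], [[0, 0, 0], [0, 0, 0], -0.5], [[0, 0, 0], [0, 0, 0], -0.5]]}}

```text
clock: 12.2
tcp_pos: [0.441, 0.0127, 0.0884]
orientation: [-0.0, -0.101, 0.995, -0.0]
wrist_force: [-0.9, -3.1, -3.6]
finger_gap: 0.051
```

```bash
python3 - <<'E'
from h import *
r=cam("wrist"); i=r["frame"][:,:,::-1]
s=env.get_state(); print(s["clock"],s["tcp_pos"],s["finger_gap"],s["wrist_force"],s["ft_torque"])
a=cv2.resize(i,None,fx=1,fy=1)
b=cv2.resize(eyes.read_camera("side")["frame"][150:250,160:300,::-1],(538,384),interpolation=cv2.INTER_CUBIC)
cv2.imwrite("pics/w9.png",cv2.resize(np.hstack([a,b]),(800,293)))
E
```

```text
12.25 [0.44101693 0.01270027 0.08831486] 0.05089848993452499 [ 0.00546687 -3.14516982 -3.77631604] [-0.73306709  0.11083533  0.1187877 ]
```

View pics/w9.png

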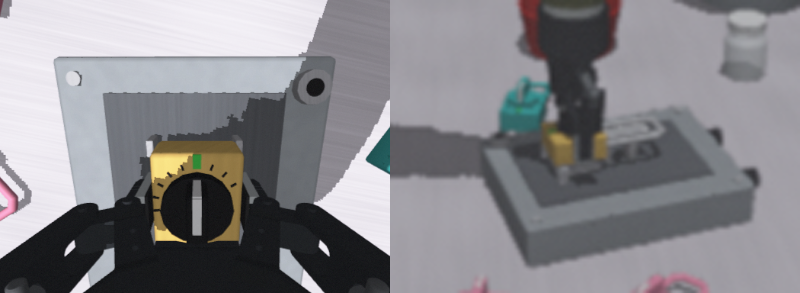

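The wrist force shows about 3.7 N of free weight and the lock is off the rest with its bow clear of the lip. I lift the rest of the way.

Request:
{"name": "move_arm", "arguments": {"commands": [[[0, 0, 0.3], [0, 0, 0], -0.5], [[0, 0, 0.4], [0, 0, 0], -0.5], [[0, 0, 0.4], [0, 0, 0], -0.5], [[0, 0, 0.4], [0, 0, 0], -0.5], [[0, 0, 0.4], [0, 0, 0], -0.5]]}}

```text
clock: 12.8
tcp_pos: [0.4407, 0.0137, 0.1645]
orientation: [-0.0, -0.102, 0.995, 0.001]
wrist_force: [0.2, -0.1, -5.2]
finger_gap: 0.0511
```

Request:
{"name": "move_arm", "arguments": {"commands": [[[0, 0, 0.4], [0, 0, 0], -0.5], [[0, 0, 0.4], [0, 0, 0], -0.5], [[0, 0, 0.4], [0, 0, 0], -0.5], [[0, 0, 0.4], [0, 0, 0], -0.5], [[0, 0, 0.4], [0, 0, 0], -0.5]]}}

```text
clock: 13.3
tcp_pos: [0.4407, 0.0137, 0.2445]
orientation: [-0.0, -0.102, 0.995, 0.001]
wrist_force: [0.6, -0.5, -5.1]
finger_gap: 0.0513
```

Request:
{"name": "move_arm", "arguments": {"commands": [[[0, 0, 0.3], [0, 0, 0], -0.5], [[0, 0, 0.2], [0, 0, 0], -0.5], [[0, 0, 0.1], [0, 0, 0], -0.5], [[0, 0, 0], [0, 0, 0], -0.5], [[0, 0, 0], [0, 0, 0], -0.5]]}}

```text
clock: 13.8
tcp_pos: [0.4409, 0.013, 0.2677]
orientation: [-0.001, -0.102, 0.995, 0.0]
wrist_force: [0.3, -0.1, -5.0]
finger_gap: 0.0508
```

Request:
{"name": "move_arm", "arguments": {"commands": [[[0, 0, 0], [0, 0, 0], -0.5], [[0, 0, 0], [0, 0, 0], -0.5], [[0, 0, 0], [0, 0, 0], -0.5], [[0, 0, 0], [0, 0, 0], -0.5], [[0, 0, 0], [0, 0, 0], -0.5]]}}

```text
clock: 14.3
tcp_pos: [0.4412, 0.0129, 0.2683]
orientation: [-0.0, -0.102, 0.995, 0.0]
wrist_force: [-0.5, 0.7, -5.2]
finger_gap: 0.0511
```

```bash
python3 - <<'E'
from h import *
r=cam("wrist"); i=r["frame"][:,:,::-1]
s=env.get_state(); print(s["clock"],s["tcp_pos"],s["orientation"],s["finger_gap"],s["wrist_force"],abs(s["qvel"]).max())
b=cv2.resize(eyes.read_camera("side")["frame"][110:250,150:300,::-1],(411,384),interpolation=cv2.INTER_CUBIC)
cv2.imwrite("pics/w10.png",cv2.resize(np.hstack([i,b]),(800,333)))
cv2.imwrite("pics/t10.png",eyes.read_camera("top")["frame"][:,:,::-1])
E
```

```text
14.35 [0.44117968 0.0128553  0.26830249] [-1.50916424e-05 -1.01522964e-01  9.94833195e-01  4.89552304e-05] 0.05145953642945472 [-0.27092332  0.46284851 -5.92799644] 0.002067203442959829
```

View pics/w10.png

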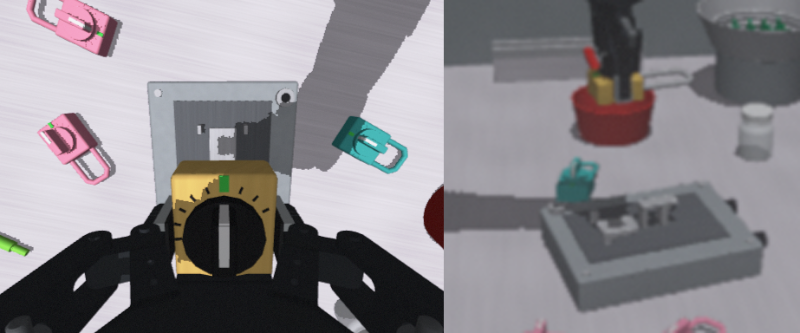

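View pics/t10.png

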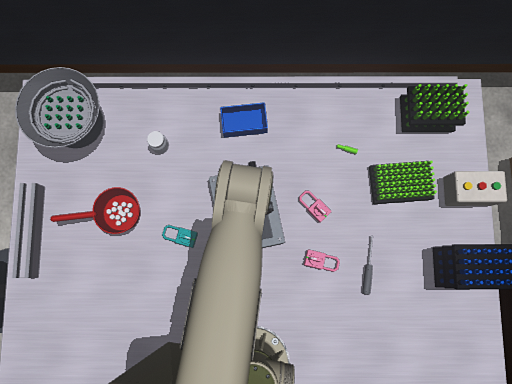

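```bash
python3 - <<'E'
from h import *
r=cam("wrist")
p=[.4392,.0125,np.radians(11.6)]; z=.061+.2683-.0794
L=[[-.03,.026,z+.03],[-.03,-.026,z+.03],[0,0,z+.0565],[-.03,.026,z],[-.03,-.026,z],[.098+.004,0,z+.015]]
print(proj(r,w(p,L)).round(1)); q=eyes.read_camera("side"); 
P=proj(q,w(p,L+[[.052,.024,z+.015],[.102,-.012,z+.015],[.1,0.012,z+.015]])); print(P.round(1))
i=q["frame"][:,:,::-1].copy()[110:190,190:290]; i=cv2.resize(i,None,fx=6,fy=6,interpolation=cv2.INTER_CUBIC)
for u in P: cv2.circle(i,tuple(int(v) for v in (u-[190,110])*6+3),4,(0,0,255),1)
cv2.imwrite("pics/s11.png",i); cv2.imwrite("pics/w11.png",cv2.resize(r["frame"][160:330,180:340,::-1],None,fx=3.5,fy=3.5))
E
```

```text
[[319.6 198.8]
 [193.  198.5]
 [255.8 303.1]
 [307.5 181.6]
 [205.8 181.4]
 [256.4 408.5]]
[[209.1 138.6]
 [214.1 144.9]
 [221.1 132. ]
 [209.4 147.9]
 [214.4 154.4]
 [253.  141.2]
 [235.  140.4]
 [254.4 142.6]
 [250.9 139.9]]
```

View pics/s11.png

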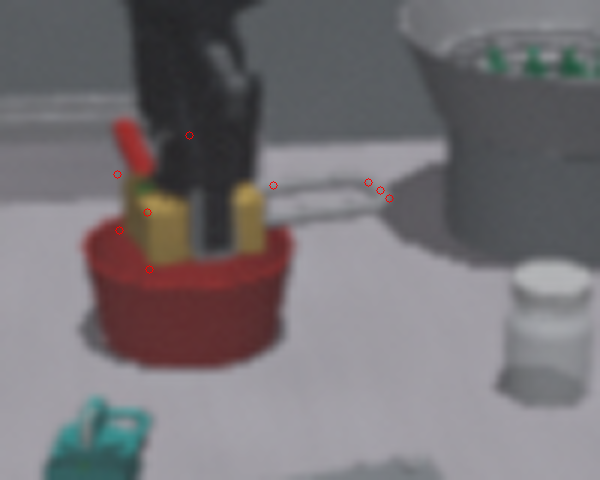

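View pics/w11.png

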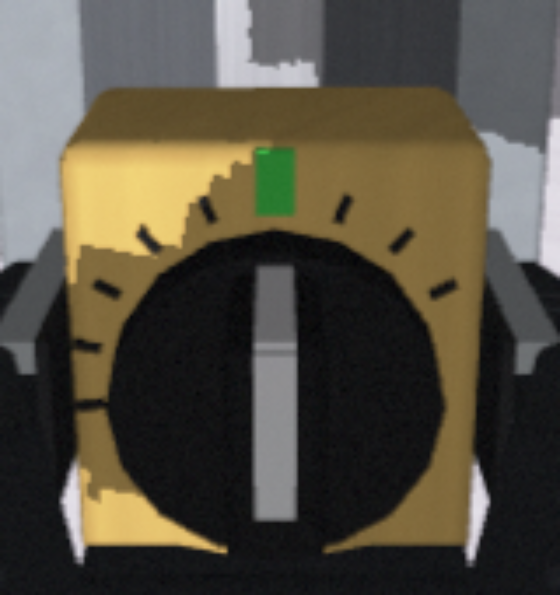

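The lock is level: its edges are offset alike by about 3 px in the wrist view, and the bow is where a fully open shackle should be. Everything else stands where it was, and the arm is still, so I hand in.

```bash
python3 -c "
from h import *
print(job.hand_in())"
```

```text
the job is handed in; nothing more can be done
None
```

I opened the brass lock, lifted it off the hasp and handed the job in at about 14.5 s. It was still gripped, level and dial up. No verdict was reported.

- **Dial:** I turned it two clicks clockwise (40°). In the last close-up the white pointer stands at the green mark.
- **Shackle:** I pulled it until it stopped moving and the force rose to about 14 N, which I took as the end stop. The bow then showed beyond the lip, and in the final side view it sits within about 2 px of its fully open position.
- **Lift:** I gripped the body at 60 N and lifted straight up. The free weight read 4 to 6 N. The lock's underside is at about 0.25 m, roughly 19 cm above the box top.
- **Final checks:** The joints were nearly still (0.002 rad/s). In the last top picture the pan, trays and other things around the box stand where they were; the wrist view shows the nut in its place.
- **Small disagreement:** The lock's edges in the last wrist picture were about 3 px (around 1 mm) off prediction, upper and lower alike, so I read it as a position error rather than tilt.

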